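# Tip the milled block over into its locating corner

### The arm

A 6-joint arm with a two-finger parallel gripper is mounted at the origin on a cart in front of the work surface, level with it; the furniture and walls round the work are solid. World frame = base frame: x ahead of the robot, y to its left, z up, the work surface at z = 0. Lengths are in mm, angles in rad, forces in N, time in s.
With the tool pointing down it reaches from about 375 to 975 mm from the base axis. Payload 3.8 kg.
Tool frame: the origin (TCP) lies between the finger pads; the fingertips stand 17 mm ahead of it and the grasp point (between the pads) lies 2 mm behind it (robot.nose_length is the distance from the TCP to the fingertips, in mm); z points along the fingers, y is the direction in which the jaws open and shut (so a half turn about z gives the same grasp; the last joint's range is limited). The gripper opens to 88 mm and grips with 3 to 60 N. Pads are 18 mm wide; open, the fingers measure 123 mm over their backs; the gripper's body (75 mm by 187 mm) begins 45 mm behind the grasp point.
Start: joints at [-1.37, 0.264, 1.604, -0, 1.274, -0.037], TCP at [159.001, -656.001, 255.706] pointing down, gripper open.
Joint ranges: [-2.63, 2.63], [-0.94, 2.18], [0.31, 2.57], [-1.31, 4.45], [0, 2.66], [-2.55, 2.55]. Speed limits (rad/s): [2.57, 2.57, 3.14, 3.14, 3.14, 3.14].

### API

Orientations are given as a unit quaternion [x, y, z, w].
In Python, from rig import robot gives the robot as it stands. Calls block until the motion is done:
- robot.move_ptp(position, orientation): joint-space move of the TCP to a pose.
- robot.movel(position, ori=None, speed=150): straight line of the TCP; ori=None keeps the orientation; speed is the mean speed in mm/s.
- robot.set_joints(angles): joint-space move.
- robot.grip(opening, effort=None): finger opening in mm; effort is the grip in N (None keeps the last); returns when the fingers have stopped.
- robot.dwell(seconds).
- robot.solve_ik(position, orientation): joint angles nearest the present ones, or None.
- robot.capture(name): name is "scene" or "top" or "wrist"; returns the picture (400x640x3 uint8, red, green, blue); there is no depth.
- robot.calibration(name): a dict with "fx", "fy", "cx", "cy" (pixels), "dist_coeffs" ([k1, k2, p1, p2, k3] as OpenCV has them; the pictures are not rectified), "world_from_camera" (4x4, takes a point from camera to world coordinates); the wrist camera has in their place "tool_from_camera" (4x4, takes a point from camera to tool coordinates, whose origin is the TCP and whose axes are the flange's). Camera axes: x right, y up, looking along -z (the intrinsics and any distortion apply to the point x, -y, -z); pixel columns grow to the right and rows downward; lengths in mm; the calibration is good to about 2 mm. A picture is of the moment at which its call begins: read the wrist's pose just before it. calibration takes no time and is no camera call.
A pose or a line that the arm cannot do raises robot.PlanningError and nothing moves.
- robot.close_job(): hands the job in, once; it reports no verdict.
Readings, each from a call of its own:
- robot.get_time_s(): time.
- robot.get_qpos(): joint angles.
- robot.get_joint_velocities(): joint speeds.
- robot.get_joint_torque(): joint torques, N m.
- robot.get_eef_pos(): TCP position.
- robot.get_eef_rot(): TCP orientation.
- robot.get_contact_force(): force on the tool from outside, world axes, zero at the start.
- robot.get_wrist_torque(): the same for the moment, N m.
- robot.get_width(): finger opening in mm.
Only numpy, scipy, OpenCV 4.12 (cv2) and the standard library are available. Lean on these libraries where they do the work, as an engineer would, in place of code of your own. Each camera call takes 0.05 s, during which the arm holds its last target. There are 200 camera calls.

### The job

The aluminium block stands on end on the blue locating plate. Push it over with the fingertips towards the long steel fence, so that it lies flat with the broad face that now looks away from the fence on top, then slide it along the plate until one end is flush against that fence and its side is flush against the short steel stop. Only push the block, never lift or carry it, and leave the collet, the nut and the jar where they are.

Things in the scene. Friction and masses are not known exactly. Their poses are not given: they have to be found in the camera images.
- block: Milled aluminium block with two bores, 45 x 60 x 32 mm (own x, y, z), 0.15 to 0.31 kg, loose. Its two 45 x 60 mm broad faces look alike; origin: centre of the one towards the fence; z points out of the other. It starts on its 45 x 32 mm end (own y up, 60 mm tall), z within 0.3 rad of straight away from the fence: a push near the upper edge of that face tips it towards the fence.
- block_centre (a point): The centre of the same block, 16 mm from both broad faces, 30 mm from both ends, 22.5 mm from both sides. Axes as the block's.
- jig: Locating plate fixed to the bench: blue, 200 x 170 mm (x, y), 10 mm thick; origin at the centre of its underside, z up. A steel fence 160 mm long (along y) stands at the far (+x) edge, inner face at x = 75 mm; a short steel stop at the right (-y) edge spans x = 23 to 61 mm, inner face at y = -65 mm. Both rise 22 mm above the plate. Two screw heads 4 mm high lie at x = -90, y = +/-75 mm.
- corner (a point): The point on the top of the plate where the planes of the fence's and the stop's inner faces meet. Axes as the plate's: -x leads away from the fence, +y away from the stop. With the block lying seated, its centre is at x = -30 mm, y = +22.5 mm, z = +16 mm from here and the block's y axis is along the plate's x axis.
- collet: grey steel collet, 29 mm across and 32 mm tall, standing beside the plate; origin at the centre of its underside. Leave alone.
- nut: grey hexagon nut, 26 mm across and 12 mm tall, lying beside the plate; origin at the centre of its underside. Leave alone.
- jar: brown screw-lid jar, 58 mm across and 89 mm tall, standing behind the fence; origin at the centre of its underside. Leave alone.

How it is judged:
By the outcome, as a careful person would: the job done as asked, in the order asked, and still so for the second after the job is handed in, with the robot touching nothing.
It also fails if it takes over 64 s, if anything falls off the work surface, if the arm or the gripper's body presses on something with over 40 N, if the wrist force passes 120 N, or if a joint passes its speed limit or range.

## Working session

There is one attempt and no reset: what is moved stays moved. The work goes in short steps, each a Python script; the robot and the scene stay as the last script left them, time stands still between calls to the robot, and variables do not carry over. Pictures are saved under pics/ and viewed, about 8 in all and at most 12, crops included, and the job is handed in when it is done.

```bash
mkdir -p pics; ls; python3 - <<'E'
from rig import robot
import cv2,numpy as np
a=robot.capture("scene");b=robot.capture("top")
cv2.imwrite("pics/s0.png",a[:,:,::-1]);cv2.imwrite("pics/t0.png",b[:,:,::-1])
for n in("scene","top","wrist"):
    c=robot.calibration(n);print(n,{k:np.round(v,3).tolist() for k,v in c.items()})
print(robot.get_eef_rot(),robot.get_time_s(),robot.nose_length)
E
```

```text
pics
scene {'fx': 404.791, 'fy': 404.791, 'cx': 316.097, 'cy': 198.737, 'dist_coeffs': [0.008, 0.0, 0.0, 0.0, 0.0], 'world_from_camera': [[-0.794, 0.475, -0.379, 289.607], [-0.608, -0.618, 0.499, 653.478], [0.003, 0.626, 0.78, 716.091], [0.0, 0.0, 0.0, 1.0]]}
top {'fx': 459.347, 'fy': 459.347, 'cx': 320.083, 'cy': 205.761, 'dist_coeffs': [0.002, 0.0, 0.0, 0.0, 0.0], 'world_from_camera': [[0.009, 0.987, -0.162, 487.136], [-1.0, 0.011, 0.013, 245.67], [0.015, 0.162, 0.987, 892.234], [0.0, 0.0, 0.0, 1.0]]}
wrist {'fx': 301.067, 'fy': 301.067, 'cx': 320.726, 'cy': 201.437, 'dist_coeffs': [-0.045, 0.0, 0.0, 0.0, 0.0], 'tool_from_camera': [[0.0, 0.964, 0.265, 66.991], [1.0, -0.0, -0.001, -1.242], [-0.001, 0.265, -0.964, -128.985], [0.0, 0.0, 0.0, 1.0]]}
[ 9.92939770e-01  1.18615209e-01 -8.81583862e-05 -1.01897142e-03] 0.1 17.0
```

View pics/s0.png

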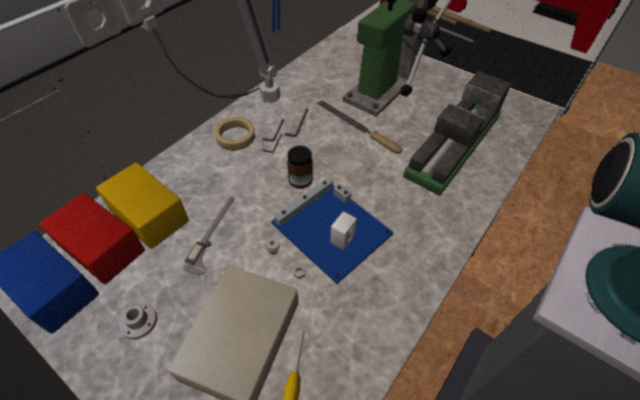

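View pics/t0.png

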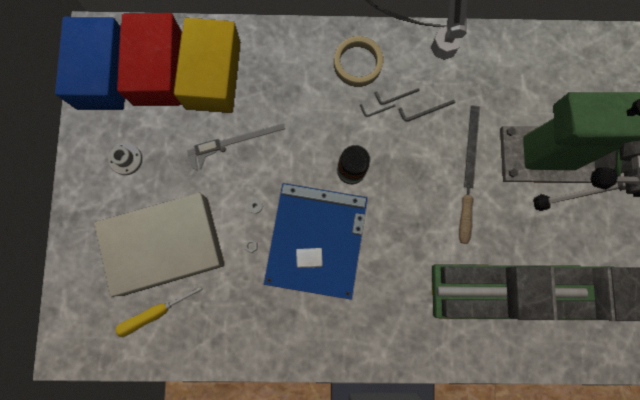

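The scene view shows the plate around (333,230) with the block at (343,230) and the jar behind the fence at (300,167). In the top view the fence is at the upper edge (323,196), the stop is at (359,224), the block top is at (309,257), and the collet and nut are left of the plate.

```bash
cat > h.py <<'E'
import cv2,numpy as np
from scipy.spatial.transform import Rotation as R
from rig import robot
def campose(n):
    c=robot.calibration(n)
    if n=="wrist":
        T=np.eye(4);T[:3,:3]=R.from_quat(robot.get_eef_rot()).as_matrix();T[:3,3]=robot.get_eef_pos()
        return c,T@np.array(c["tool_from_camera"])
    return c,np.array(c["world_from_camera"])
def cast(c,T,px,z):
    K=np.array([[c["fx"],0,c["cx"]],[0,c["fy"],c["cy"]],[0,0,1.]])
    p=cv2.undistortPoints(np.array(px,float).reshape(-1,1,2),K,np.array(c["dist_coeffs"],float)).reshape(-1,2)
    d=np.c_[p[:,0],-p[:,1],-np.ones(len(p))]@T[:3,:3].T
    return T[:3,3]+d*((z-T[2,3])/d[:,2])[:,None]
def proj(c,T,P):
    K=np.array([[c["fx"],0,c["cx"]],[0,c["fy"],c["cy"]],[0,0,1.]])
    q=(np.atleast_2d(P)-T[:3,3])@T[:3,:3]
    return cv2.projectPoints((q*[1,-1,-1]).reshape(-1,1,3),np.zeros(3),np.zeros(3),K,np.array(c["dist_coeffs"],float))[0].reshape(-1,2)
def big(m):
    cs,_=cv2.findContours(m.astype(np.uint8),cv2.RETR_EXTERNAL,cv2.CHAIN_APPROX_NONE)
    return max(cs,key=cv2.contourArea).reshape(-1,2)
def down(yaw): # tool down, tool x at yaw in world
    return R.from_matrix(np.array([[np.cos(yaw),np.sin(yaw),0],[np.sin(yaw),-np.cos(yaw),0],[0,0,-1]])).as_quat()
def blue(im): 
    h=cv2.cvtColor(im,cv2.COLOR_RGB2HSV);return (h[...,0]>100)&(h[...,0]<125)&(h[...,1]>150)&(h[...,2]>40)
E
python3 - <<'E'
from h import *
im=robot.capture("top");c,T=campose("top")
roi=np.zeros(im.shape[:2],bool);roi[170:310,250:380]=1
k=big(cv2.morphologyEx((blue(im)&roi).astype(np.uint8),cv2.MORPH_CLOSE,np.ones((5,5))))
W=cast(c,T,k,10)[:,:2]
b=cv2.minAreaRect(W.astype(np.float32));print("plate blue",b,cv2.boxPoints(b).round(1).tolist())
g=(im.min(2)>150)&roi; g[:232]=0
kb=big(g);B=cast(c,T,kb,70)[:,:2].astype(np.float32)
b=cv2.minAreaRect(B);print("block",b,cv2.boxPoints(b).round(1).tolist())
print("jar",cast(c,T,[[355,160]],89)) 
E
```

```text
plate blue ((554.7180786132812, 243.3189697265625), (166.35475158691406, 175.18606567382812), 80.91290283203125) [[455.1000061035156, 175.0], [628.0999755859375, 147.39999389648438], [654.2999877929688, 311.6000061035156], [481.3999938964844, 339.29998779296875]]
block ((530.4810180664062, 254.05953979492188), (25.424673080444336, 41.68314743041992), 4.9684739112854) [[516.0, 273.70001220703125], [519.5999755859375, 232.1999969482422], [545.0, 234.39999389648438], [541.2999877929688, 275.8999938964844]]
jar [[703.09583677 172.8745657   89.        ]]
```

```bash
python3 - <<'E'
from h import *
robot.grip(0,20)
robot.move_ptp([470,257,200],down(-0.159))
c,T=campose("wrist");im=robot.capture("wrist")
cv2.imwrite("pics/w1.png",im[:,:,::-1]);np.savez("w1.npz",im=im,T=T)
print(robot.get_time_s(),robot.get_qpos(),robot.get_eef_pos(),robot.get_width(),robot.get_contact_force())
E
```

```text
4.8667 [ 4.52865621e-01  4.36578376e-02  1.96236181e+00 -1.36391138e-04
  1.13549611e+00  2.18360081e+00] [470.37000925 256.52626232 200.05142336] 0.5812002360078441 [ 0.30106342 -0.19317857  0.63866215]
```

View pics/w1.png

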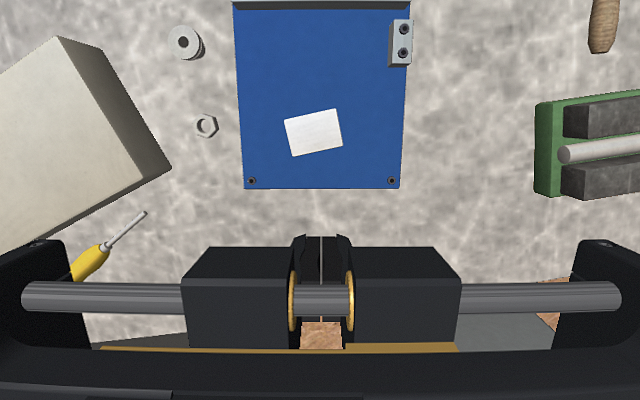

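The wrist view is clear: block top at (313,132), plate front edge on row 188, sides at columns 240 and 405, fence along row 5, stop at (400,42), screws at (250,181) and (391,181).

```bash
cat >> h.py <<'E'
def plate(im,c,T):
    m=blue(im).astype(np.uint8); k=big(m).astype(float); W=cast(c,T,k,10)[:,:2]
    L=[]
    for s in (1,2):pass
    return W
E
python3 - <<'E'
from h import *
d=np.load("w1.npz");im=d["im"];T=d["T"];c=robot.calibration("wrist")
k=big(blue(im).astype(np.uint8)).astype(float)
def line(sel,z=10):
    W=cast(c,T,k[sel],z)[:,:2].astype(np.float32);v=cv2.fitLine(W,cv2.DIST_HUBER,0,.01,.01).ravel();return v
x,y=k.T
left=line((x<250)&(y>20)&(y<178));right=line((x>395)&(y>75)&(y<178));bot=line((y>180)&(x>250)&(x<395))
stop=line((x>380)&(y>28)&(y<60)); fen=line((y<20)&(x>245)&(x<400),32)
for n,v in zip(("left","right","bot","stop","fence"),(left,right,bot,stop,fen)):print(n,np.degrees(np.arctan(v[1]/v[0])),v)
yaw=np.mean([np.arctan(v[1]/v[0]) for v in (left,right)]+[np.arctan(-bot[0]/bot[1])]);print("yaw",yaw)
u=np.array([np.cos(yaw),np.sin(yaw)]);w=np.array([-u[1],u[0]])
l,r,b=[v[2:] for v in (left,right,bot)]
print("width",(l-r)@w); o=u*(b@u+100)+w*((l@w+r@w)/2);print("jig",o)
loc=lambda p:np.c_[(p-o)@u,(p-o)@w]
g=(im.min(2)>150);g[:90]=0;g[170:]=0;g[:,:270]=0;g[:,360:]=0
kb=big(g);bb=cv2.minAreaRect(cast(c,T,kb,70)[:,:2].astype(np.float32));print("block",bb)
print("block in jig",loc(np.array([bb[0]])),loc(cv2.boxPoints(bb)))
print("fence top edge",loc(fen[2:]),"stop10",loc(stop[2:]),"stop32",)
print("jar/collet")
E
```

```text
left -8.908842 [ 9.8793596e-01 -1.5486284e-01  5.6786420e+02  3.2569226e+02]
right -8.985505 [ 9.8772788e-01 -1.5618460e-01  5.1513397e+02  1.6500903e+02]
bot 81.36421 [1.5015279e-01 9.8866278e-01 4.6844000e+02 2.7846533e+02]
stop -10.763902 [ 9.8240513e-01 -1.8676242e-01  5.9685779e+02  1.7137029e+02]
fence 80.87233 [1.5863480e-01 9.8733735e-01 6.2895312e+02 2.2891127e+02]
yaw -0.15434603
width 166.8795
jig [563.9476  241.85803]
block ((526.5573120117188, 254.6468963623047), (31.368085861206055, 44.430782318115234), 3.126147508621216)
block in jig [[-38.91185598   6.88868182]] [[-58.86216   25.368336]
 [-49.64764  -18.096432]
 [-18.96155  -11.590971]
 [-28.176073  31.873795]]
fence top edge [[66.223145  -2.7992945]] stop10 [[ 43.355347 -64.59039 ]] stop32
jar/collet
```

```bash
cat >> h.py <<'E'
O=np.array([562.5,242.1]);YAW=-0.1543
U=np.array([np.cos(YAW),np.sin(YAW)]);V=np.array([-U[1],U[0]])
def jw(x,y,z): return [*(O+x*U+y*V),z]
def wj(p): p=np.atleast_2d(p)[:,:2]-O; return np.c_[p@U,p@V]
E
python3 - <<'E'
from h import *
a=0.0546;n=np.array([np.cos(a),np.sin(a)]);b=np.array([525.3,254.8])
P=lambda s,z:[*(b+n*(s-16-9)),z]
robot.move_ptp(P(-25,130),down(a))
robot.movel(P(-25,81),speed=100)
f0=np.array(robot.get_contact_force())
robot.movel(P(-6,81),speed=60)
for s in range(-3,37,3):
    robot.movel(P(s,81),speed=35); print(s,np.round(np.array(robot.get_contact_force())-f0,2))
robot.movel(P(-20,150),speed=150)
robot.move_ptp(jw(-120,0,200),down(YAW))
c,T=campose("wrist");im=robot.capture("wrist")
cv2.imwrite("pics/w2.png",im[:,:,::-1]);np.savez("w2.npz",im=im,T=T);print(robot.get_time_s())
E
```

```text
-3 [-0.99  0.22  0.94]
0 [-1.69 -0.17 -1.61]
3 [-2.15 -0.55 -0.48]
6 [-1.66 -1.22 -0.09]
9 [-1.16  0.65 -0.13]
12 [-0.74 -0.77 -0.3 ]
15 [-0.39  0.06 -0.71]
18 [-1.1  -0.74 -1.51]
21 [-0.39 -0.21 -0.29]
24 [ 0.04 -0.09 -0.94]
27 [-0.96 -0.51 -0.14]
30 [-1.25 -0.28 -0.74]
33 [-0.78 -0.07 -0.16]
36 [-1.12 -0.85 -1.09]
11.0083
```

View pics/w2.png

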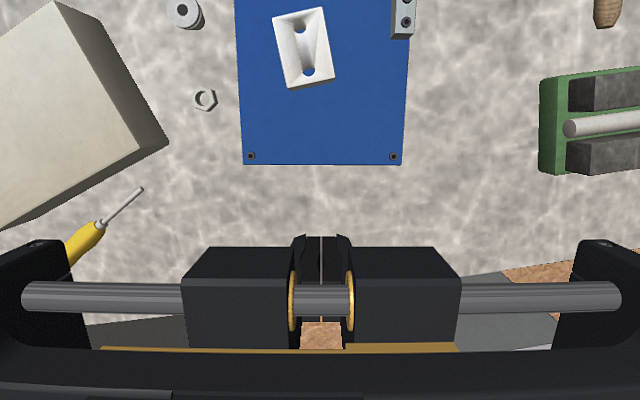

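Tipped flat: the bored face is up, top centred near (304,47), still turned about 12°. The collet and nut have not moved.

```bash
cat >> h.py <<'E'
def blk(im,c,T,z=42,show=True):
    # bright top face, near white; holes filled by hull
    m=np.zeros(im.shape[:2],np.uint8);g=(im.min(2)>120)&(im.max(2).astype(int)-im.min(2)<30)
    near=cv2.fillConvexPoly(m.copy(),proj(c,T,[jw(*p,10) for p in((-95,80),(73,80),(73,-63),(-95,-63))]).astype(np.int32),1)>0
    k=cv2.convexHull(big(cv2.morphologyEx((g&near).astype(np.uint8),cv2.MORPH_OPEN,np.ones((3,3)))).reshape(-1,1,2)).reshape(-1,2)
    r=cv2.minAreaRect(wj(cast(c,T,k,z)).astype(np.float32));return r
E
python3 - <<'E'
from h import *
d=np.load("w2.npz");c=robot.calibration("wrist");r=blk(d["im"],c,d["T"]);print(r,cv2.boxPoints(r))
E
```

```text
((8.1553955078125, 16.463939666748047), (59.49951934814453, 44.709571838378906), 11.8056640625) [[-25.538702   32.25927  ]
 [-16.391443  -11.504566 ]
 [ 41.849495    0.6686096]
 [ 32.702232   44.432446 ]]
```

```bash
python3 - <<'E'
from h import *
q=down(YAW);X=lambda f,y,z=35:jw(f-9,y,z)
robot.movel(X(-45,17,90),ori=q,speed=200)
robot.movel(X(-45,17),speed=120)
f0=np.array(robot.get_contact_force())
robot.movel(X(-28,17),speed=80)
for f in (-22,-16,-10,-4,2,8,11,13):
    robot.movel(X(f,17),speed=40);F=np.array(robot.get_contact_force())-f0;print(f,np.round([F[:2]@U,F[:2]@V,F[2]],1))
robot.movel(X(-20,17),speed=100);robot.movel(X(-20,17,120),speed=150)
robot.movel(jw(-90,-10,180),speed=200)
c,T=campose("wrist");im=robot.capture("wrist")
cv2.imwrite("pics/w3.png",im[:,:,::-1]);r=blk(im,c,T);print(r,wj(robot.get_eef_pos()),robot.get_time_s())
E
```

```text
-22 [-0.2 -2.1  0.9]
-16 [-0.7 -0.9  1.4]
-10 [-0.8 -0.4  1.1]
-4 [-0.1 -0.4  0.7]
2 [-0.3 -0.3  1.1]
8 [-0.5 -1.6  0.9]
11 [-0.1 -0.8  0.4]
13 [-1.4 -1.4  1.8]
((38.30897521972656, 11.636162757873535), (49.47882843017578, 44.282920837402344), 0.07255198806524277) [[-90.02156558 -10.12259183]] 16.9333
```

View pics/w3.png

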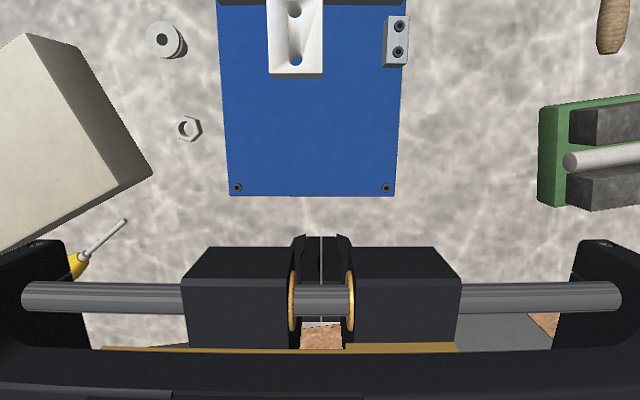

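```bash
python3 - <<'E'
from h import *
def FF(f0):
    F=np.array(robot.get_contact_force())-f0;return np.round([F[:2]@U,F[:2]@V,F[2]],1)
robot.movel(jw(-40,65,110),speed=250)
robot.movel(jw(42,65,110),speed=250);robot.movel(jw(42,65,35),speed=120)
f0=np.array(robot.get_contact_force())
robot.movel(jw(42,54,35),speed=80)
for y in (42,30,18,8,4,2,1,0,-1,-2,-3,-4):
    robot.movel(jw(42,y,35),speed=40 if y>4 else 15);F=FF(f0);print(y,F)
    if F[1]>6:break
robot.movel(jw(42,30,35),speed=120);robot.movel(jw(42,30,110),speed=200)
X=lambda f,y,z=35:jw(f-9,y,z)
robot.movel(X(-10,-42,110),speed=250);robot.movel(X(-10,-42),speed=120)
f0=np.array(robot.get_contact_force())
robot.movel(X(8,-42),speed=80)
for f in (11,12,13,14,15,16,17):
    robot.movel(X(f,-42),speed=15);F=FF(f0);print(f,F)
    if F[0]<-6:break
robot.movel(X(-15,-42),speed=120);robot.movel(X(-15,-42,120),speed=200)
robot.movel(jw(-60,-40,170),speed=200)
c,T=campose("wrist");im=robot.capture("wrist")
cv2.imwrite("pics/w4.png",im[:,:,::-1]);np.savez("w4.npz",im=im,T=T);r=blk(im,c,T);print(r,robot.get_time_s())
E
```

```text
42 [-0.6 -1.   0.1]
30 [-0.5 -0.7  0.2]
18 [ 0.7 -1.7 -0.3]
8 [-0.3 -1.  -0.4]
4 [-0.6 -1.3 -0.2]
2 [-0.5  0.1 -0.4]
1 [-0.  -0.6  0.9]
0 [-0.1  0.7  0.9]
-1 [ 0.1  0.2 -0.2]
-2 [ 0.6 -0.7 -0.1]
-3 [ 0.3  0.8 -0.2]
-4 [-0.4 -0.2  0.7]
11 [0.6 1.  0. ]
12 [ 0.9 -0.4  0.7]
13 [ 0.8  0.1 -1.3]
14 [-1.8  0.5  0.9]
15 [-1.9  0.5  0.5]
16 [-4.6  0.3  2.6]
17 [-6.9  0.2  3.1]
((40.927940368652344, -39.74480056762695), (50.35085678100586, 41.01811599731445), 0.122916579246521) 29.0083
```

View pics/w4.png

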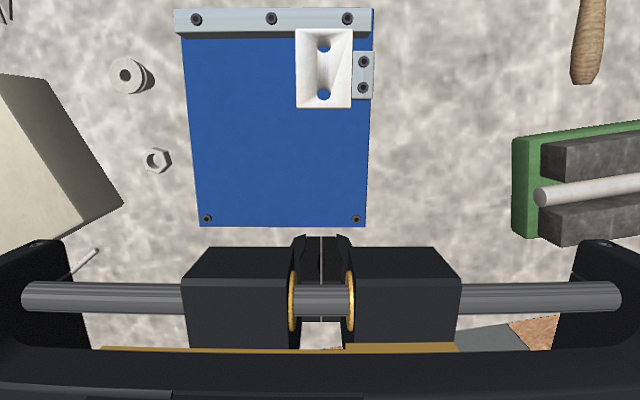

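It is flush at the fence, and resistance rose from x ≈ 15. At the stop (352,80) a hairline gap may remain, because no force was felt there. I'll push on at the side until it resists, then re-press the fence end.

```bash
python3 - <<'E'
from h import *
def FF(f0):
    F=np.array(robot.get_contact_force())-f0;return np.round([F[:2]@U,F[:2]@V,F[2]],1)
robot.movel(jw(-20,25,110),speed=300)
robot.movel(jw(43,25,110),speed=300);robot.movel(jw(43,25,35),speed=150)
f0=np.array(robot.get_contact_force())
robot.movel(jw(43,2,35),speed=80)
for y in np.arange(-2,-12,-1.):
    robot.movel(jw(43,y,35),speed=15);F=FF(f0);print(y,F)
    if F[1]>7:break
robot.movel(jw(43,25,35),speed=120);robot.movel(jw(43,25,110),speed=250)
X=lambda f,y,z=35:jw(f-9,y,z)
robot.movel(X(-10,-42,110),speed=300);robot.movel(X(-10,-42),speed=150)
f0=np.array(robot.get_contact_force())
robot.movel(X(11,-42),speed=80)
for f in (14,15,16,17,18):
    robot.movel(X(f,-42),speed=15);F=FF(f0);print(f,F)
    if F[0]<-6:break
robot.movel(X(-10,-42),speed=120);robot.movel(X(-10,-42,120),speed=250)
robot.movel(jw(-20,-42,150),speed=200)
c,T=campose("wrist");im=robot.capture("wrist")
p=proj(c,T,[jw(45,-42.5,42)])[0].astype(int);print(p,robot.get_time_s())
y0=max(0,p[1]-90);x0=max(0,p[0]-110)
cv2.imwrite("pics/w5.png",cv2.resize(im[y0:y0+170,x0:x0+220,::-1],None,fx=3.4,fy=3.4,interpolation=cv2.INTER_CUBIC))
r=blk(im,c,T);print(r)
E
```

```text
-2.0 [-0.4  0.7  0.1]
-3.0 [-0.6 -0.4 -0.4]
-4.0 [-0.3 -0.7 -1.3]
-5.0 [-1.2  0.8 -1.5]
-6.0 [-0.2  5.  -1.4]
-7.0 [-1.1  7.2 -1.1]
14 [-1.2  0.  -0.1]
15 [-1.9 -0.5 -0.9]
16 [-5.8  0.2  4.3]
17 [-9.1  0.8  5.4]
[322 121] 37.3
((43.06299591064453, -40.12971496582031), (54.3581657409668, 40.353519439697266), 0.0016100589418783784)
```

View pics/w5.png

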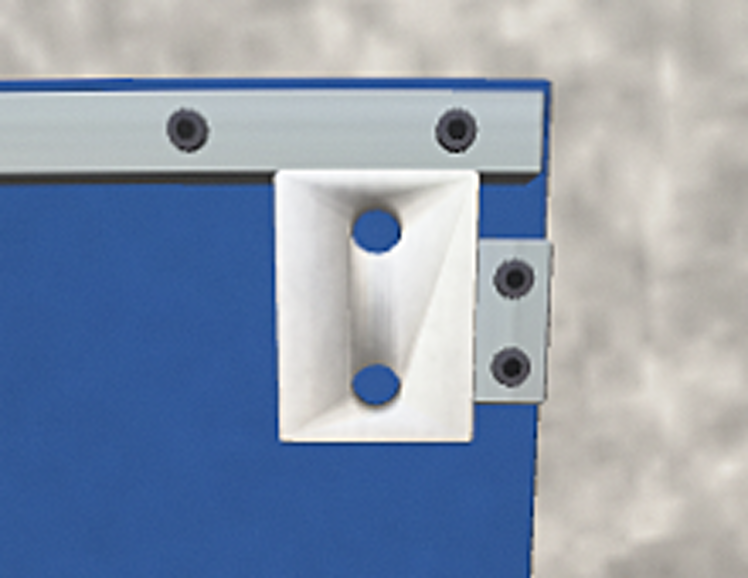

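The crop shows the block's end against the fence (row 172) and its side against the stop (column 476), with no blue gap at either. Both contacts were also felt in the force readings.

```bash
python3 -c "
from rig import robot
robot.close_job();print(robot.get_time_s())"
```

```text
the job is handed in; nothing more can be done
the job is handed in; nothing more can be done
```

The block is lying flat and seated in the corner, and the job is handed in at about 37 s on the robot's clock (limit 64 s). I tipped it towards the fence with the closed fingertips, slid it square to the fence, pushed it sideways to the stop, and pressed each contact once more. It was only ever pushed, never gripped.

- **Contact by force:** the last pushes met rising resistance of about 7 N at the stop and 9 N at the fence.
- **Contact by picture:** the last close view showed no gap at the fence or the stop. The block measured within 0.1° of square to the plate, but part of its outline was cut off in that measurement.
- **First try at the stop:** the first sideways push ended about 2 mm short with no force felt, so I repeated it until it resisted.
- **Left alone:** the collet and nut looked unmoved in the wrist views. I did not check the jar in a picture afterwards, but by the measured positions the gripper never came near it.

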